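# Hold the case lid at its balance point while its stay is fitted

## Robot

A 6-joint arm with a two-finger parallel gripper is mounted at the origin on a cart in front of the work surface, level with it; the furniture and walls round the work are solid. World frame = base frame: x ahead of the robot, y to its left, z up, the work surface at z = 0. Lengths are in m, angles in degrees, forces in N, time in s.
With the tool pointing down it reaches from about 0.3 to 0.95 m from the base axis. Payload 3.1 kg.
Tool frame: the origin (TCP) lies between the finger pads, 19 mm behind the fingertips; this is the grasp point; z points along the fingers, y is the line along which they close (so a half turn about z gives the same grasp; the last joint's range is limited). The gripper opens to 85 mm and grips with 20 to 120 N. Pads are 22 mm wide; open, the fingers measure 114 mm over their backs; the gripper's body (76 mm by 85 mm) begins 54 mm behind the grasp point. The pads swing forward as they close: fully open they stand 13 mm farther back than shut.
Start: joints at [66.652, 17.653, 93.61, -0, 68.738, -3.994], TCP at [0.207, 0.59, 0.25] pointing down, gripper open.
Joint ranges: [-175.34, 175.34], [-45.06, 112.39], [2.9, 150.54], [-68.45, 248.45], [3.09, 151.38], [-168.51, 168.51]. Speed limits (degrees/s): [159.86, 159.86, 180, 180, 180, 180].

## Interface

Orientations are given as a 3x3 rotation matrix whose columns are the frame's x, y, z axes.
In Python, from bench import get_state, grab_frame, camera_params, close_job gives the robot as it stands.
- The arm moves only by the tool send_rows, never from a script. Its argument "increments" is a list of rows, each a list of 3 entries, a list of its own where there are three numbers: the shift along the world's x, y, z each as a share of 15 cm, from -1 to 1, then the turn, a rotation vector about the world's x, y, z each as a share of 45 degrees, from -1 to 1, then the closure, from 0 (fully open) to 1 (shut). In form: [[[dx, dy, dz], [wx, wy, wz], gripper], ...]. A call has 1 to 8 rows; each row shifts and turns the commanded pose from where the row before left it; what a row does not reach is not made up. A row lasts 1/10 s, in which the tool goes at most 50 mm and 8.59 degrees, less where a joint would pass 70% of its speed; a pose out of reach is approached as far as the arm can. A call with a number of a shift or a turn outside -1 to 1 is refused whole. A call with a gripper value outside its range is refused whole. The fingers move at their own pace and stop on an object; "squeeze" is the grip in N (left out, the last holds). Time passes only in rows, so rows that do not move let the fingers close. It gives the time, the measured TCP pose, the force, the opening and the grip force at its end, in the units of the state.
- get_state(): the state, without advancing time (a new reading comes with each control period).
- grab_frame(name): name is "side" or "top"; returns the picture (420x560x3 uint8, blue, green, red); there is no depth.
- camera_params(name): a dict with "mtx" (3x3 intrinsics, pixels), "world_to_cam" (4x4, takes a point from world to camera coordinates). Camera axes: x right, y down, z forward; pixel columns grow to the right and rows downward; lengths in m; the calibration is good to about 2 mm. A picture is of the moment at which its call begins. camera_params takes no time and is no camera call.
- close_job(): hands the job in; it is judged then, once.
The state is a dict: "t": time; "joint_pos": joint angles; "qvel": joint speeds; "tau": joint torques, N m; "tcp_pos": TCP position; "tcp_rot": TCP orientation; "ft_force": force on the tool from outside, world axes, zero at the start; "wrist_torque": the same for the moment, N m; "opening": finger opening in m; "grip_force": force on a finger pad.
Only numpy, scipy, OpenCV 4.12 (cv2) and the standard library are available. Lean on these libraries where they do the work, as an engineer would, in place of code of your own. Each camera call takes 0.05 s, during which the arm holds its last target. There are 200 camera calls.

## Task

I have just refitted the hinges of the wooden instrument case and want to screw its lid stay back on. Take the lid by the steel pull at its front, swing it right back until you feel it come up against the stops of its hinges, then bring it forward again to the point where it balances and wants to fall neither way, and hold it still there by the pull, so that no weight hangs on the stay; the program finishes while holding. Move the lid gently, never let it drop or slam, and leave the things lying round the case where they are.

Things in the scene. Friction and masses are not known exactly. Their poses are not given: they have to be found in the camera images.
- instrument_case: wooden instrument case with steel corner plates, lid closed, standing fast on the bench: 140 mm deep (its x), 200 mm wide (its y), 95 mm high, of which the lid is the upper 36 mm. Origin at the centre of its underside on the bench, +x to the hinges at its rear, -x to its front with the pull, z up.
- lid (a joint): hinge of the lid in rad: 0 closed, growing as the lid opens upward and back; the hinges have a hard stop at 1.65. Little hinge friction. The deep, heavy-roofed lid balances before it stands upright, at 1.227 (70 degrees open, 24 degrees short of the stop): below that it falls shut, beyond it falls back onto the stop.
- lid_hinge (a point): middle of the hinge axis, fixed to the case: 74 mm behind the case's centre and 58.5 mm above the bench. Axes as the case's: the hinge axis runs along its y; a positive lid angle turns the front of the lid (-x) up and then back.
- lid_com (a point): centre of mass of the lid (0.7 to 1 kg: a wooden shell with a heavy steel plate screwed inside its roof), moving with it: with the lid closed 75 mm in front of the hinge axis and 27 mm above it. The lid balances where this point stands straight above the hinge axis.
- lid_pull (a point): grip point of the pull, moving with the lid: middle of a steel tongue standing 42 mm straight out of the lid's front face, 16 mm wide along the hinge axis, 12 mm thick. 30 mm out from the face; lid closed: 174 mm in front of the hinge axis, 18 mm above it, 76 mm above the bench. Axes as the case's when closed. Pinched across its 16 mm the tongue pivots between the fingers as the lid swings.
- lid_stay: loose folding brass lid stay, two thin flat arms 11 mm wide riveted together, about 96 mm long and 6 mm high, lying beside the case on its right. Origin on its underside.
- stay_screwdriver: screwdriver with a yellow handle, 142 mm long and 19 mm thick, lying beside the case on its right, beyond the stay. Origin at its middle, underside.
- new_part: white moulded plastic spindle part, 24 mm across and 27 mm high, standing to the left of the case. Origin at the centre of its underside.

How it is judged:
By the outcome, as a careful person would: the job done as asked, in the order asked, and still so for the second after the job is handed in, while the arm keeps its last pose, push and grip.
It also fails if it takes over 51 s, if anything falls off the work surface, if the arm or the gripper's body presses on something with over 40 N, if the wrist force passes 120 N, or if a joint passes its speed limit or range.

## Working session

There is one attempt and no reset: what is moved stays moved. The work goes in short steps, Python scripts to look and compute and a tool call to move; the robot and the scene stay as the last step left them, time stands still between calls to the robot, and variables do not carry over. Pictures are saved under pics/ and viewed, at most 10 in all, crops included, and the job is handed in when it is done.

Besides the shell and the picture viewer there is one more tool, called after "Emit:" as name(argument=value, ...) on one line, values as JSON. send_rows: Moves the arm, as the interface text tells. Shift numbers are shares of 15 cm and turn numbers shares of 45 degrees, none past 1 either way. Its arguments: {"type":"object","properties":{"increments":{"type":"array"},"squeeze":{"type":"number"}},"required":["increments"]}

```bash
mkdir -p pics; python3 - <<'E'
from bench import *
import cv2
for n in("side","top"):
    cv2.imwrite(f"pics/{n}0.png",grab_frame(n)); p=camera_params(n); print(n,p["mtx"].round(1).tolist(),p["world_to_cam"].round(4).tolist())
s=get_state(); print(s)
E
```

```text
side [[396.0, 0.0, 278.1], [0.0, 396.0, 217.0], [0.0, 0.0, 1.0]] [[0.9999, -0.0144, 0.0017, -0.5889], [-0.0082, -0.6554, -0.7552, 0.0765], [0.012, 0.7551, -0.6555, 1.0462], [0.0, 0.0, 0.0, 1.0]]
top [[492.3, 0.0, 281.0], [0.0, 492.3, 210.0], [0.0, 0.0, 1.0]] [[-0.0062, -1.0, -0.0007, 0.0231], [-0.9829, 0.0062, -0.1841, 0.5867], [0.1841, -0.0004, -0.9829, 1.2323], [0.0, 0.0, 0.0, 1.0]]
{'t': 0.1, 'joint_pos': array([ 6.66512888e+01,  1.76997592e+01,  9.36804413e+01,  2.38249585e-04,
        6.87377229e+01, -3.99331519e+00]), 'qvel': array([-0.07275146, -0.08651131, -0.2512651 ,  0.06144132,  0.03436455,
        0.03624808]), 'tau': array([ 4.40184513e-04, -4.16407120e+01, -2.77645952e+01, -1.11161764e-04,
        4.07306230e-03,  1.91748228e-06]), 'tcp_pos': array([0.20688962, 0.5890313 , 0.24887408]), 'tcp_rot': array([[-9.43480394e-01,  3.31427331e-01, -8.19256656e-04],
       [ 3.31428311e-01,  9.43478516e-01, -1.88807189e-03],
       [ 1.47192427e-04, -2.05288366e-03, -9.99997882e-01]]), 'ft_force': array([-0.04698927, -0.16635992,  0.08899073]), 'wrist_torque': array([-0.04116681,  0.04156392,  0.03149913]), 'grip_force': 0.0, 'opening': 0.0857076440335193}
```

View pics/side0.png

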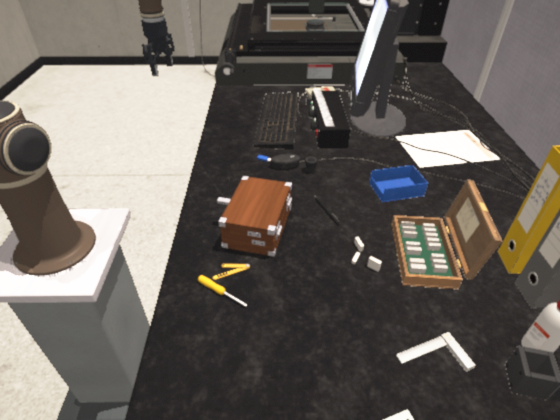

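View pics/top0.png

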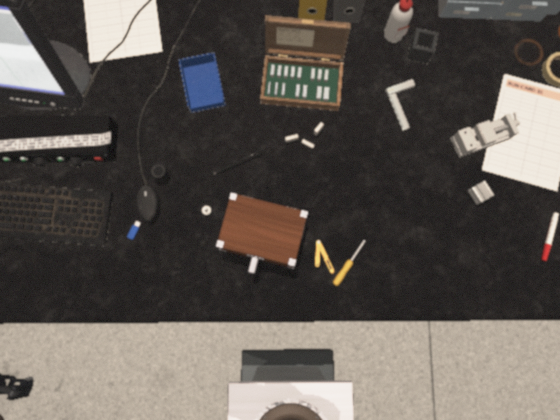

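The case is at about (257,215) in the side view with its pull at (224,201). In the top view it is at (262,231) with the pull at (254,264). I'll enlarge both.

```bash
python3 - <<'E'
import cv2
a=cv2.imread("pics/side0.png")[165:265,195:315]; b=cv2.imread("pics/top0.png")[180:280,200:320]
f=lambda i:cv2.resize(i,None,fx=6,fy=6,interpolation=cv2.INTER_CUBIC)
cv2.imwrite("pics/sc.png",f(a));cv2.imwrite("pics/tc.png",f(b))
E
```

```text
(no output)
```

View pics/sc.png

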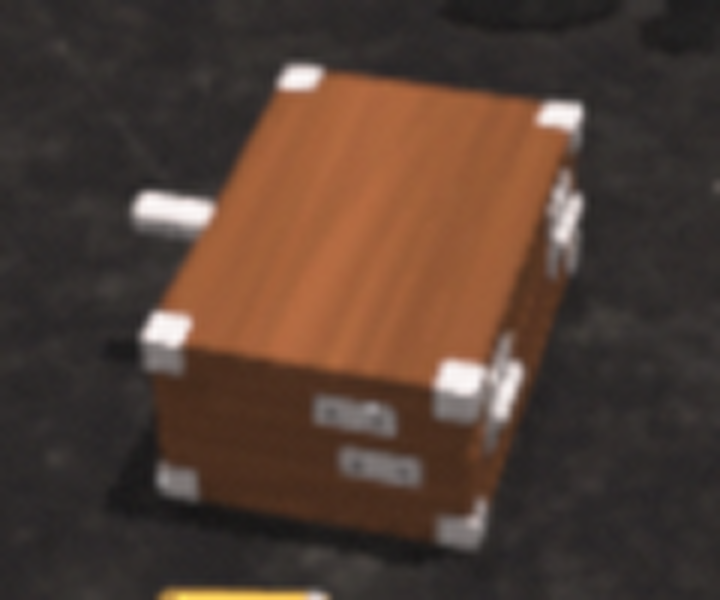

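View pics/tc.png

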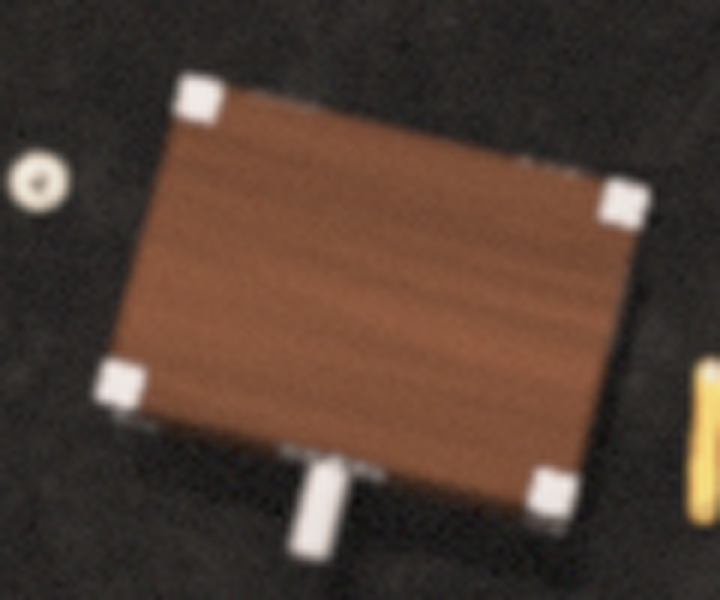

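The crops show the four lid corner plates and the pull clearly. In the side crop the plates are at (302,77), (560,116), (167,330) and (461,383), and the pull tip is at (137,203). In the top crop they are at (200,98), (624,204), (120,384) and (553,493), and the pull tip is at (312,557).

```bash
cat > h.py <<'E'
import numpy as np, cv2
from bench import *
def P(n):
    p=camera_params(n); return np.array(p["mtx"])@np.array(p["world_to_cam"])[:3]
def tri(s,t): 
    X=cv2.triangulatePoints(P("side"),P("top"),np.array(s,float).T,np.array(t,float).T); return (X[:3]/X[3]).T
E
python3 - <<'E'
from h import *
S=(np.array([[302,77],[560,116],[167,330],[461,383],[136,203]])+.5)/6-.5+[195,165]
T=(np.array([[120,384],[200,98],[553,493],[624,204],[311,555]])+.5)/6-.5+[200,180]
X=tri(S,T); print(X.round(4)) # FL RL FR RR tip
c=X[:4].mean(0); fx=(X[1]+X[3]-X[0]-X[2])[:2]; fy=(X[0]+X[1]-X[2]-X[3])[:2]
yx=np.degrees(np.arctan2(fx[1],fx[0])); yy=np.degrees(np.arctan2(-fy[0],fy[1])); print(c,yx,yy,np.hypot(*fx)/2,np.hypot(*fy)/2)
a=np.radians((yx*.4+yy*.6)); u=np.array([np.cos(a),np.sin(a)]); 
print("pull grip", c[:2]-.1*u,"tip",c[:2]-.112*u, "hinge",c[:2]+.074*u,"u",u)
E
```

```text
[[ 0.496   0.1739  0.0932]
 [ 0.6174  0.1419  0.0929]
 [ 0.4492 -0.0062  0.0931]
 [ 0.5711 -0.0376  0.0906]
 [ 0.425   0.0946  0.0809]]
[0.53342437 0.06797986 0.0924713 ] -14.59252046137835 -14.514922677590016 0.12573407918183366 0.18572897394887833
pull grip [0.43662972 0.09309551] tip [0.42501436 0.09610939] hinge [0.60505241 0.04939427] u [ 0.96794648 -0.25115656]
```

Heights and dimensions agree with the text: corners at about 93 mm, yaw −14.5°. Next I move above the pull.

Emit:
send_rows(increments=[[[0.096,-0.207,0],[0,0,0.014],0],[[0.096,-0.207,0],[0,0,0.014],0],[[0.096,-0.207,0],[0,0,0.014],0],[[0.096,-0.207,0],[0,0,0.014],0],[[0.096,-0.207,0],[0,0,0.014],0],[[0.096,-0.207,0],[0,0,0.014],0],[[0.096,-0.207,0],[0,0,0.014],0],[[0.096,-0.207,0],[0,0,0.014],0]])

```text
t: 0.9
tcp_pos: [0.3224, 0.3398, 0.2495]
tcp_rot: [[-0.969, 0.246, -0.0], [0.246, 0.969, -0.001], [0.0, -0.001, -1.0]]
ft_force: [0.0, -0.1, -0.2]
opening: 0.0854
grip_force: 0.0
```

Emit:
send_rows(increments=[[[0.096,-0.207,-0.04],[0,0,0],0.4],[[0.096,-0.207,-0.04],[0,0,0],0.4],[[0.096,-0.207,-0.04],[0,0,0],0.4],[[0.096,-0.207,-0.04],[0,0,0],0.4],[[0.096,-0.207,-0.04],[0,0,0],0.4],[[0.096,-0.207,-0.04],[0,0,0],0.4],[[0.096,-0.207,-0.04],[0,0,0],0.4],[[0,0,0],[0,0,0],0.4]], squeeze=40)

```text
t: 1.7
tcp_pos: [0.4237, 0.1209, 0.207]
tcp_rot: [[-0.968, 0.252, -0.001], [0.252, 0.968, -0.002], [0.001, -0.002, -1.0]]
ft_force: [0.2, -0.1, 0.0]
opening: 0.0514
grip_force: 0.0
```

Emit:
send_rows(increments=[[[0.043,-0.094,0],[0,0,0],0.4],[[0.043,-0.094,0],[0,0,0],0.4],[[0,0,-0.145],[0,0,0],0.4],[[0,0,-0.145],[0,0,0],0.4],[[0,0,-0.145],[0,0,0],0.4],[[0,0,-0.145],[0,0,0],0.4],[[0,0,-0.145],[0,0,0],0.4],[[0,0,-0.145],[0,0,0],0.4]])

```text
t: 2.5
tcp_pos: [0.4356, 0.0965, 0.0766]
tcp_rot: [[-0.969, 0.247, -0.0], [0.247, 0.969, 0.0], [0.0, 0.0, -1.0]]
ft_force: [0.2, -0.2, 0.0]
opening: 0.0513
grip_force: 0.0
```

```bash
python3 - <<'E'
from h import *
i=grab_frame("side")[140:265,175:315]; j=grab_frame("top")[180:305,190:320]
f=lambda i:cv2.resize(i,(400,400),interpolation=cv2.INTER_CUBIC)
cv2.imwrite("pics/g1.png",np.hstack([f(i),f(j)]));s=get_state();print(s["tcp_pos"],s["ft_force"])
E
```

```text
[0.43269801 0.09603578 0.07483426] [-0.1479709   0.49319881  0.99530203]
```

View pics/g1.png

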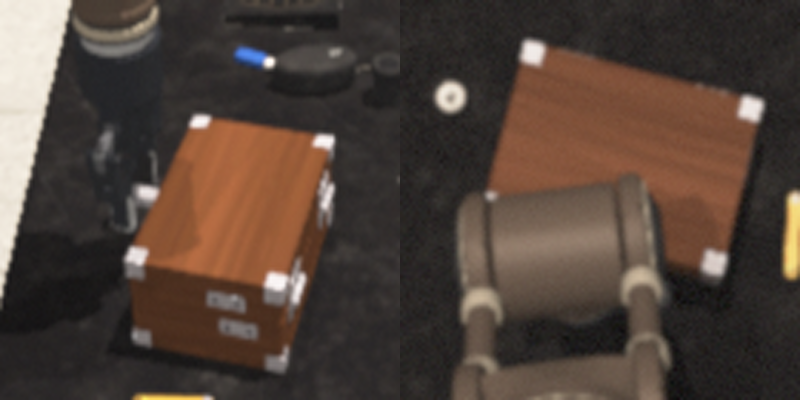

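The fingers straddle the tongue (left panel, about (145,195)), so I make a small correction and close.

Emit:
send_rows(increments=[[[0.015,-0.02,0],[0,0,0],0.5],[[0,0,0],[0,0,0],0.6],[[0,0,0],[0,0,0],0.7],[[0,0,0],[0,0,0],0.8],[[0,0,0],[0,0,0],1],[[0,0,0],[0,0,0],1],[[0,0,0],[0,0,0],1],[[0,0,0],[0,0,0],1]], squeeze=40)

```text
t: 3.4
tcp_pos: [0.4391, 0.0929, 0.0785]
tcp_rot: [[-0.969, 0.248, 0.002], [0.248, 0.969, 0.0], [-0.001, 0.001, -1.0]]
ft_force: [-1.7, 0.3, 5.9]
opening: 0.0151
grip_force: 39.5
```

```bash
python3 - <<'E'
from h import *
s=get_state();print(s["tcp_pos"],s["ft_force"],s["wrist_torque"],s["opening"],s["grip_force"],s["tcp_rot"])
u=np.array([.968,-.251]);R,p=.175,np.radians(5.9)
f=lambda t:np.r_[-R*np.cos(t+p)*u,R*np.sin(t+p)]
prev=0
for k,t in enumerate(np.radians([1.5,6,14,22,30,38,46,54,62,70,78,86,94.5])):
    print(round(np.degrees(t),1),(f(t)-f(0)).round(4),"row share/8",((f(t)-f(prev))/8/.15).round(4)); prev=t
E
```

```text
[0.43912169 0.09285303 0.07851957] [-1.65155663  0.25705738  5.87314835] [ 0.01605131  0.18251247 -0.08108278] 0.015101920797399743 39.49402928352356 [[-9.68854955e-01  2.47624091e-01  1.54449069e-03]
 [ 2.47624880e-01  9.68855925e-01  3.39823438e-04]
 [-1.41224048e-03  7.11693944e-04 -9.99998750e-01]]
1.5 [ 0.0005 -0.0001  0.0046] row share/8 [ 0.0004 -0.0001  0.0038]
6.0 [ 0.0027 -0.0007  0.0181] row share/8 [ 0.0019 -0.0005  0.0113]
14.0 [ 0.0092 -0.0024  0.0416] row share/8 [ 0.0054 -0.0014  0.0196]
22.0 [ 0.0188 -0.0049  0.0639] row share/8 [ 0.008  -0.0021  0.0186]
30.0 [ 0.0313 -0.0081  0.0846] row share/8 [ 0.0104 -0.0027  0.0173]
38.0 [ 0.0464 -0.012   0.1034] row share/8 [ 0.0126 -0.0033  0.0156]
46.0 [ 0.064  -0.0166  0.1197] row share/8 [ 0.0146 -0.0038  0.0136]
54.0 [ 0.0835 -0.0217  0.1334] row share/8 [ 0.0163 -0.0042  0.0114]
62.0 [ 0.1048 -0.0272  0.1442] row share/8 [ 0.0177 -0.0046  0.009 ]
70.0 [ 0.1272 -0.033   0.1517] row share/8 [ 0.0187 -0.0049  0.0063]
78.0 [ 0.1505 -0.039   0.156 ] row share/8 [ 0.0194 -0.005   0.0036]
86.0 [ 0.1741 -0.0451  0.1569] row share/8 [ 0.0197 -0.0051  0.0007]
94.5 [ 0.1991 -0.0516  0.1541] row share/8 [ 0.0208 -0.0054 -0.0023]
```

Gripped (opening 15 mm). Next I lift along the arc.

Emit:
send_rows(increments=[[[0,0,0.004],[0,0,0],1],[[0,0,0.004],[0,0,0],1],[[0.001,0,0.006],[0,0,0],1],[[0.001,0,0.008],[0,0,0],1],[[0.002,-0.001,0.01],[0,0,0],1],[[0.002,-0.001,0.012],[0,0,0],1],[[0.002,-0.001,0.012],[0,0,0],1],[[0.003,-0.001,0.014],[0,0,0],1]])

```text
t: 4.2
tcp_pos: [0.4403, 0.0925, 0.0877]
tcp_rot: [[-0.969, 0.248, 0.001], [0.248, 0.969, 0.001], [-0.0, 0.001, -1.0]]
ft_force: [5.4, 2.7, -7.0]
opening: 0.0155
grip_force: 39.0
```

Emit:
send_rows(increments=[[[0.004,-0.001,0.018],[0,0,0],1],[[0.004,-0.001,0.02],[0,0,0],1],[[0.004,-0.001,0.02],[0,0,0],1],[[0.005,-0.001,0.02],[0,0,0],1],[[0.005,-0.001,0.02],[0,0,0],1],[[0.005,-0.001,0.02],[0,0,0],1],[[0.006,-0.002,0.02],[0,0,0],1],[[0.006,-0.002,0.02],[0,0,0],1]])

```text
t: 5.0
tcp_pos: [0.4454, 0.0912, 0.1111]
tcp_rot: [[-0.969, 0.248, -0.001], [0.248, 0.969, 0.001], [0.001, 0.001, -1.0]]
ft_force: [4.9, 3.3, -7.2]
opening: 0.0151
grip_force: 39.1
```

```bash
python3 - <<'E'
from h import *
s=get_state();print(s["tcp_pos"],s["ft_force"],s["wrist_torque"],s["opening"],s["grip_force"])
H=np.array([.605,.0494,.0585]);d=s["tcp_pos"]-H;u=np.array([.968,-.251,0])
print("r",np.hypot(d@u,d[2]),"theta",np.degrees(np.arctan2(d[2],-d@u))-5.9,"lat",d@np.array([.251,.968,0]))
E
```

```text
[0.44540857 0.0911899  0.11111249] [ 4.90227838  3.26617739 -7.23410501] [ 0.53847194 -0.42726964 -0.0304414 ] 0.01512825950405011 39.09907937049866
r 0.17316009332007481 theta 11.788223682166054 lat 0.00039517926542580124
```

Emit:
send_rows(increments=[[[0.007,-0.002,0.025],[0,0,0],1],[[0.008,-0.002,0.025],[0,0,0],1],[[0.009,-0.002,0.025],[0,0,0],1],[[0.009,-0.002,0.025],[0,0,0],1],[[0.01,-0.003,0.025],[0,0,0],1],[[0.01,-0.003,0.025],[0,0,0],1],[[0.011,-0.003,0.025],[0,0,0],1],[[0.011,-0.003,0.024],[0,0,0],1]])

```text
t: 5.8
tcp_pos: [0.4568, 0.0882, 0.1407]
tcp_rot: [[-0.969, 0.248, -0.0], [0.248, 0.969, 0.001], [0.001, 0.001, -1.0]]
ft_force: [5.6, 2.6, -8.8]
opening: 0.015
grip_force: 39.1
```

Emit:
send_rows(increments=[[[0.011,-0.003,0.022],[0,0,0],1],[[0.012,-0.003,0.022],[0,0,0],1],[[0.012,-0.003,0.022],[0,0,0],1],[[0.013,-0.003,0.022],[0,0,0],1],[[0.013,-0.003,0.022],[0,0,0],1],[[0.014,-0.004,0.021],[0,0,0],1],[[0.014,-0.004,0.021],[0,0,0],1],[[0.015,-0.004,0.021],[0,0,0],1]])

```text
t: 6.6
tcp_pos: [0.4718, 0.0843, 0.1661]
tcp_rot: [[-0.969, 0.248, -0.002], [0.248, 0.969, 0.002], [0.002, 0.001, -1.0]]
ft_force: [4.3, 3.2, -9.6]
opening: 0.0153
grip_force: 39.1
```

```bash
cat > st.py <<'E'
from h import *
s=get_state();print(s["t"],s["tcp_pos"],s["ft_force"],s["wrist_torque"],s["opening"],s["grip_force"])
H=np.array([.605,.0494,.0585]);d=s["tcp_pos"]-H;u=np.array([.968,-.251,0])
th=np.arctan2(d[2],-d@u);t=np.array([np.sin(th)*u[0],np.sin(th)*u[1],np.cos(th)]);n=np.array([-np.cos(th)*u[0],-np.cos(th)*u[1],np.sin(th)])
print("r",np.hypot(d@u,d[2]),"theta",np.degrees(th)-5.9,"lat",d@np.array([.251,.968,0]),"Ftan",s["ft_force"]@t,"Frad",s["ft_force"]@n)
E
python3 st.py
```

```text
6.6 [0.47181164 0.08434289 0.16606106] [ 4.29942182  3.15015261 -9.59569058] [ 0.65803172 -0.52060598 -0.07095031] 0.015296567932934687 39.112191796302795
r 0.17472791695577417 theta 32.094928088805716 lat 0.0003944365607835251 Ftan -5.486777037504404 Frad -8.563715401595216
```

Emit:
send_rows(increments=[[[0.015,-0.004,0.02],[0,0,0],1],[[0.016,-0.004,0.02],[0,0,0],1],[[0.016,-0.004,0.019],[0,0,0],1],[[0.017,-0.004,0.019],[0,0,0],1],[[0.017,-0.005,0.018],[0,0,0],1],[[0.018,-0.005,0.018],[0,0,0],1],[[0.018,-0.005,0.018],[0,0,0],1],[[0.018,-0.005,0.017],[0,0,0],1]])

```text
t: 7.4
tcp_pos: [0.4905, 0.0795, 0.1878]
tcp_rot: [[-0.969, 0.248, -0.006], [0.248, 0.969, 0.003], [0.007, 0.001, -1.0]]
ft_force: [2.7, 4.6, -8.2]
opening: 0.0152
grip_force: 39.2
```

Emit:
send_rows(increments=[[[0.019,-0.005,0.017],[0,0,0],1],[[0.019,-0.005,0.016],[0,0,0],1],[[0.019,-0.005,0.016],[0,0,0],1],[[0.019,-0.005,0.016],[0,0,0],1],[[0.02,-0.005,0.015],[0,0,0],1],[[0.02,-0.005,0.015],[0,0,0],1],[[0.02,-0.005,0.014],[0,0,0],1],[[0.021,-0.006,0.014],[0,0,0],1]])

```text
t: 8.2
tcp_pos: [0.5131, 0.0737, 0.2061]
tcp_rot: [[-0.969, 0.248, -0.009], [0.248, 0.969, 0.003], [0.009, 0.001, -1.0]]
ft_force: [-0.1, 5.1, -6.0]
opening: 0.0151
grip_force: 39.3
```

```bash
python3 st.py
```

```text
8.2 [0.5130777  0.07366813 0.20605005] [-0.07343559  5.14249257 -6.03858399] [ 0.85583109  0.32335287 -0.11351018] 0.015115429097703498 39.335322976112366
r 0.17552697715859933 theta 51.304783611397475 lat 0.0004190523933116804 Ftan -4.41551503569193 Frad -4.338474675029961
```

Emit:
send_rows(increments=[[[0.021,-0.005,0.013],[0,0,0],1],[[0.021,-0.005,0.013],[0,0,0],1],[[0.022,-0.005,0.012],[0,0,0],1],[[0.022,-0.005,0.012],[0,0,0],1],[[0.022,-0.005,0.011],[0,0,0],1],[[0.022,-0.005,0.011],[0,0,0],1],[[0.023,-0.005,0.01],[0,0,0],1],[[0.023,-0.006,0.01],[0,0,0],1]])

```text
t: 9.0
tcp_pos: [0.5429, 0.066, 0.2219]
tcp_rot: [[-0.969, 0.247, -0.001], [0.247, 0.969, 0.0], [0.001, 0.0, -1.0]]
ft_force: [0.2, 4.4, -4.9]
opening: 0.0154
grip_force: 39.4
```

Emit:
send_rows(increments=[[[0.023,-0.006,0.009],[0,0,0],1],[[0.023,-0.006,0.009],[0,0,0],1],[[0.023,-0.006,0.008],[0,0,0],1],[[0.023,-0.006,0.008],[0,0,0],1],[[0.024,-0.006,0.007],[0,0,0],1],[[0.024,-0.006,0.007],[0,0,0],1],[[0.024,-0.006,0.006],[0,0,0],1],[[0.024,-0.006,0.006],[0,0,0],1]])

```text
t: 9.8
tcp_pos: [0.5713, 0.0586, 0.231]
tcp_rot: [[-0.969, 0.247, -0.0], [0.247, 0.969, 0.0], [0.0, -0.0, -1.0]]
ft_force: [-0.1, 4.7, -5.1]
opening: 0.015
grip_force: 39.4
```

```bash
python3 st.py
```

```text
9.8 [0.57129141 0.05861625 0.23099962] [-0.14850963  4.69757251 -5.09374781] [ 0.83883904  0.41438616 -0.1070055 ] 0.015027973366455952 39.409995675086975
r 0.17600325668593603 theta 72.64856878193225 lat 0.0004604704753775376 Ftan -2.3078129557850033 Frad -4.72971383418632
```

Emit:
send_rows(increments=[[[0.022,-0.006,0.005],[0,0,0],1],[[0.022,-0.006,0.004],[0,0,0],1],[[0.02,-0.005,0.004],[0,0,0],1],[[0.02,-0.005,0.003],[0,0,0],1],[[0.02,-0.005,0.003],[0,0,0],1],[[0.02,-0.005,0.002],[0,0,0],1],[[0.02,-0.005,0.002],[0,0,0],1],[[0.02,-0.005,0.001],[0,0,0],1]])

```text
t: 10.6
tcp_pos: [0.5959, 0.0523, 0.2348]
tcp_rot: [[-0.969, 0.247, -0.0], [0.247, 0.969, -0.0], [-0.0, -0.0, -1.0]]
ft_force: [-0.3, 5.7, -5.5]
opening: 0.0152
grip_force: 39.6
```

Emit:
send_rows(increments=[[[0.018,-0.004,0.001],[0,0,0],1],[[0.018,-0.004,0.001],[0,0,0],1],[[0.016,-0.004,0],[0,0,0],1],[[0.016,-0.004,0],[0,0,0],1],[[0.016,-0.004,0],[0,0,0],1],[[0.014,-0.004,0],[0,0,0],1],[[0.014,-0.004,-0.001],[0,0,0],1],[[0.014,-0.003,-0.001],[0,0,0],1]])

```text
t: 11.4
tcp_pos: [0.6149, 0.0474, 0.2351]
tcp_rot: [[-0.969, 0.247, 0.001], [0.247, 0.969, -0.001], [-0.001, -0.0, -1.0]]
ft_force: [-0.8, 2.3, -1.5]
opening: 0.0149
grip_force: 40.1
```

```bash
python3 st.py
```

```text
11.4 [0.61492994 0.04737081 0.23505541] [-0.80318208  2.28217201 -1.54554039] [0.41908147 0.44022135 0.04994255] 0.014867099918383057 40.10764181613922
r 0.17684529723265263 theta 87.38104074690882 lat 0.0005281596287434033 Ftan -1.2596350695951093 Frad -1.6202898917688682
```

Emit:
send_rows(increments=[[[0.012,-0.003,-0.001],[0,0,0],1],[[0.012,-0.003,-0.001],[0,0,0],1],[[0.011,-0.003,-0.001],[0,0,0],1],[[0.011,-0.003,-0.001],[0,0,0],1],[[0.011,-0.003,-0.001],[0,0,0],1],[[0.01,-0.003,-0.001],[0,0,0],1],[[0.01,-0.002,-0.001],[0,0,0],1],[[0.008,-0.002,-0.002],[0,0,0],1]])

```text
t: 12.2
tcp_pos: [0.6278, 0.044, 0.2339]
tcp_rot: [[-0.969, 0.247, 0.001], [0.247, 0.969, -0.001], [-0.001, -0.0, -1.0]]
ft_force: [-0.2, 0.1, 4.0]
opening: 0.015
grip_force: 40.9
```

Emit:
send_rows(increments=[[[0.006,-0.002,-0.001],[0,0,0],1],[[0.006,-0.002,-0.001],[0,0,0],1],[[0.006,-0.002,-0.001],[0,0,0],1],[[0.006,-0.001,-0.001],[0,0,0],1],[[0.005,-0.001,-0.001],[0,0,0],1],[[0.005,-0.001,-0.001],[0,0,0],1],[[0.005,-0.001,-0.001],[0,0,0],1],[[0.005,-0.001,-0.001],[0,0,0],1]])

```text
t: 13.0
tcp_pos: [0.6344, 0.0423, 0.2328]
tcp_rot: [[-0.969, 0.247, 0.001], [0.247, 0.969, -0.001], [-0.001, -0.0, -1.0]]
ft_force: [0.4, -2.3, 4.5]
opening: 0.0152
grip_force: 41.2
```

```bash
python3 st.py
```

```text
13.0 [0.6343914  0.04234888 0.23281037] [ 0.36299479 -2.2675461   4.53445991] [-0.18304746  0.34589058 -0.05039645] 0.015181793813715804 41.24561369419098
r 0.17691069689593647 theta 93.93576789989274 lat 0.0005517575216358532 Ftan 0.13240511903382454 Frad 4.6250596367348695
```

Emit:
send_rows(increments=[[[0.005,-0.001,-0.001],[0,0,0],1],[[0.005,-0.001,-0.001],[0,0,0],1],[[0.005,-0.001,-0.001],[0,0,0],1],[[0.005,-0.001,-0.001],[0,0,0],1]])

```text
t: 13.4
tcp_pos: [0.6375, 0.0415, 0.2323]
tcp_rot: [[-0.969, 0.247, 0.002], [0.247, 0.969, -0.001], [-0.002, -0.001, -1.0]]
ft_force: [-0.9, -2.0, 5.5]
opening: 0.015
grip_force: 41.6
```

```bash
python3 st.py
```

```text
13.4 [0.63753898 0.04153731 0.23227056] [-0.86190412 -2.00689701  5.45799585] [-0.16576677  0.54872773 -0.01359943] 0.014959475749905348 41.64267718791962
r 0.17696478005981123 theta 95.00264985825078 lat 0.0005562030166255422 Ftan -1.3569548550654311 Frad 5.296950377442665
```

Emit:
send_rows(increments=[[[0.005,-0.001,-0.001],[0,0,0],1],[[0.005,-0.001,-0.001],[0,0,0],1],[[0.005,-0.001,-0.001],[0,0,0],1],[[0.005,-0.001,-0.001],[0,0,0],1]])

```text
t: 13.8
tcp_pos: [0.6404, 0.0408, 0.2316]
tcp_rot: [[-0.969, 0.247, 0.001], [0.247, 0.969, -0.001], [-0.002, -0.001, -1.0]]
ft_force: [0.2, -1.8, 2.4]
opening: 0.0151
grip_force: 41.2
```

```bash
python3 st.py
```

```text
13.8 [0.64042644 0.04080354 0.23162045] [ 0.19879669 -1.78120741  2.38090343] [-0.10909099  0.31348902  0.00417387] 0.015138691543897007 41.23320400714874
r 0.17691616701775253 theta 95.98995658367333 lat 0.0005706641619065034 Ftan 0.13525359927913513 Frad 2.461583072672775
```

Emit:
send_rows(increments=[[[0.005,-0.001,-0.001],[0,0,0],1],[[0.005,-0.001,-0.001],[0,0,0],1],[[0.005,-0.001,-0.001],[0,0,0],1],[[0.005,-0.001,-0.001],[0,0,0],1]])

```text
t: 14.2
tcp_pos: [0.6435, 0.04, 0.2309]
tcp_rot: [[-0.969, 0.247, 0.002], [0.247, 0.969, -0.002], [-0.002, -0.001, -1.0]]
ft_force: [-0.5, -2.9, 6.1]
opening: 0.0155
grip_force: 42.0
```

```bash
python3 st.py
```

```text
14.2 [0.64352812 0.04002085 0.23094197] [-0.45678011 -2.91515318  6.14549724] [-0.18183567  0.50043871  0.00244131] 0.01551579227850062 41.95755064487457
r 0.176941537443683 theta 97.04889352880654 lat 0.0005915389565410448 Ftan -1.0949170031751607 Frad 6.054099992133642
```

Emit:
send_rows(increments=[[[0.005,-0.001,-0.001],[0,0,0],1],[[0.005,-0.001,-0.001],[0,0,0],1],[[0.005,-0.001,-0.001],[0,0,0],1],[[0,0,0],[0,0,0],1]])

```text
t: 14.6
tcp_pos: [0.6441, 0.0399, 0.2307]
tcp_rot: [[-0.969, 0.247, -0.003], [0.247, 0.969, -0.001], [0.002, -0.002, -1.0]]
ft_force: [-4.9, -3.0, 8.7]
opening: 0.0151
grip_force: 42.4
```

```bash
python3 st.py; python3 - <<'E'
from h import *
cv2.imwrite("pics/s2.png",cv2.resize(grab_frame("side")[110:260,195:345],(600,600),interpolation=cv2.INTER_CUBIC))
E
python3 st.py
```

```text
14.6 [0.64414135 0.03988619 0.23072801] [-4.90683324 -2.9856873   8.70557036] [-0.24911946  1.13883452 -0.01640505] 0.015147969488368666 42.36521065235138
r 0.176874837189813 theta 97.26249578817217 lat 0.0006151087431132675 Ftan -5.877685316859615 Frad 7.565912198695681
14.65 [0.64413881 0.0398537  0.23074255] [-5.17044935 -1.92358697  8.44449278] [-0.1693867   1.12784181 -0.04305197] 0.01528153704069301 42.360713481903076
r 0.176890290614386 theta 97.2632173716416 lat 0.000583024222797804 Ftan -6.326384780303116 Frad 7.1928003861115
```

View pics/s2.png

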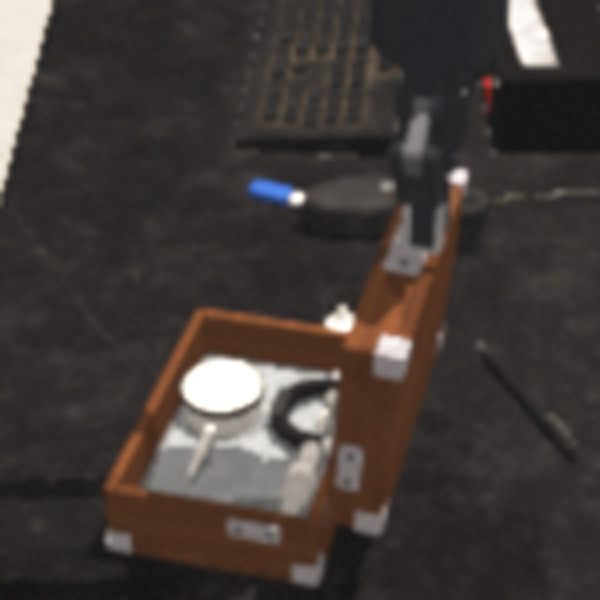

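The lid stands upright at the stop with the grip intact; the TCP has stalled and the tangential force rose from −1 to −6 N. I nudge once more to confirm.

Emit:
send_rows(increments=[[[0.006,-0.0015,-0.001],[0,0,0],1],[[0.004,-0.001,0],[0,0,0],1],[[0,0,0],[0,0,0],1]])

```text
t: 14.95
tcp_pos: [0.6442, 0.0398, 0.2307]
tcp_rot: [[-0.969, 0.247, -0.006], [0.247, 0.969, -0.001], [0.006, -0.002, -1.0]]
ft_force: [-8.8, -1.2, 11.0]
opening: 0.015
grip_force: 42.6
```

```bash
python3 st.py
```

```text
14.95 [0.64419076 0.03983513 0.23070312] [-8.82391172 -1.18518467 11.01170161] [-0.03075335  1.62548488  0.01366981] 0.015040322165270046 42.596792578697205
r 0.17686442418372783 theta 97.2834614714311 lat 0.0005780916941860299 Ftan -10.538227984618954 Frad 8.841263159757457
```

```bash
cat > fit.py <<'E'
import numpy as np
from scipy.optimize import least_squares
D=np.array([[.4391,.0929,.0785],[.4403,.0925,.0877],[.4454,.0912,.1111],[.4568,.0882,.1407],[.4718,.0843,.1661],[.4905,.0795,.1878],[.5131,.0737,.2061],[.5429,.066,.2219],[.5713,.0586,.231],[.5959,.0523,.2348],[.6149,.0474,.2351],[.6278,.044,.2339],[.6344,.0423,.2328],[.6404,.0408,.2316],[.6441,.0399,.2307]])
d=D[-1,:2]-D[0,:2];u=d/np.hypot(*d);s=D[:,:2]@u;z=D[:,2]
r=least_squares(lambda p:np.hypot(s-p[0],z-p[1])-p[2],[.578,.057,.175])
p=r.x;ang=np.degrees(np.arctan2(z-p[1],-(s-p[0])));print("yaw",np.degrees(np.arctan2(u[1],u[0])),"c,R",p,"res mm",(r.fun*1e3).round(2));print((ang-ang[-1]+94.54).round(1))
off=D[0,:2]-s[0]*u
for t in (88,82,76,72,70.3):
    a=np.radians(ang[-1]-94.54+t); print(t,((p[0]-p[2]*np.cos(a))*u+off).round(4),(p[1]+p[2]*np.sin(a)).round(4))
E
python3 fit.py
```

```text
yaw -14.495649953040985 c,R [0.57463061 0.06160262 0.17357179] res mm [ 0.01 -0.1  -0.12 -0.05  0.29  0.33  0.08 -0.4  -0.35 -0.04  0.15  0.15
  0.06  0.03 -0.04]
[-2.9  0.2  8.1 18.7 28.5 38.1 47.9 59.3 69.5 78.  84.5 88.9 91.2 93.2
 94.5]
88 [0.6252 0.0448] 0.2341
82 [0.6077 0.0493] 0.2352
76 [0.5901 0.0539] 0.2344
72 [0.5785 0.0569] 0.2328
70.3 [0.5736 0.0581] 0.2318
```

Emit:
send_rows(increments=[[[-0.01,0.003,0.002],[0,0,0],1],[[-0.012,0.003,0.003],[0,0,0],1],[[-0.015,0.004,0.003],[0,0,0],1],[[-0.018,0.005,0.003],[0,0,0],1],[[-0.018,0.005,0.003],[0,0,0],1],[[-0.018,0.005,0.003],[0,0,0],1],[[-0.018,0.005,0.003],[0,0,0],1],[[-0.018,0.005,0.002],[0,0,0],1]])

```text
t: 15.75
tcp_pos: [0.6297, 0.0436, 0.2333]
tcp_rot: [[-0.969, 0.247, 0.006], [0.247, 0.969, -0.003], [-0.007, -0.002, -1.0]]
ft_force: [2.1, -5.5, 1.3]
opening: 0.0151
grip_force: 41.2
```

Emit:
send_rows(increments=[[[-0.018,0.005,0.002],[0,0,0],1],[[-0.018,0.005,0.002],[0,0,0],1],[[-0.018,0.005,0.002],[0,0,0],1],[[-0.018,0.005,0.001],[0,0,0],1],[[-0.018,0.005,0.001],[0,0,0],1],[[-0.018,0.005,0.001],[0,0,0],1],[[-0.018,0.005,0],[0,0,0],1],[[-0.018,0.005,-0.001],[0,0,0],1]])

```text
t: 16.55
tcp_pos: [0.608, 0.0493, 0.2349]
tcp_rot: [[-0.969, 0.247, 0.006], [0.247, 0.969, -0.004], [-0.007, -0.003, -1.0]]
ft_force: [2.0, -7.4, 2.8]
opening: 0.0149
grip_force: 41.5
```

```bash
python3 st.py
```

```text
16.55 [0.60797612 0.04928374 0.23485834] [ 1.95352854 -7.43625009  2.79709607] [-1.16449551 -0.66079589  0.092593  ] 0.01491667440346634 41.46433353424072
r 0.17638234927294266 theta 85.04534314142047 lat 0.0006344635623223725 Ftan 3.7108547838850066 Frad 2.8587090897155005
```

Emit:
send_rows(increments=[[[-0.019,0.004,0],[0,0,0],1],[[-0.019,0.004,-0.001],[0,0,0],1],[[-0.019,0.004,-0.001],[0,0,0],1],[[-0.019,0.004,-0.001],[0,0,0],1],[[-0.019,0.004,-0.002],[0,0,0],1],[[-0.019,0.004,-0.002],[0,0,0],1],[[-0.018,0.004,-0.002],[0,0,0],1],[[-0.018,0.004,-0.003],[0,0,0],1]])

```text
t: 17.35
tcp_pos: [0.5855, 0.0551, 0.2334]
tcp_rot: [[-0.969, 0.247, 0.006], [0.247, 0.969, -0.002], [-0.006, -0.001, -1.0]]
ft_force: [1.5, -5.2, 3.9]
opening: 0.0155
grip_force: 41.6
```

Emit:
send_rows(increments=[[[-0.014,0.003,-0.003],[0,0,0],1],[[-0.012,0.003,-0.003],[0,0,0],1],[[-0.01,0.002,-0.002],[0,0,0],1],[[-0.008,0.002,-0.002],[0,0,0],1],[[-0.006,0.001,-0.002],[0,0,0],1],[[0,0,0],[0,0,0],1],[[0,0,0],[0,0,0],1]])

```text
t: 18.05
tcp_pos: [0.5781, 0.057, 0.2322]
tcp_rot: [[-0.969, 0.247, 0.006], [0.247, 0.969, -0.002], [-0.006, -0.0, -1.0]]
ft_force: [0.2, -5.4, 7.1]
opening: 0.0154
grip_force: 41.8
```

```bash
python3 st.py
```

```text
18.05 [0.57812096 0.05697635 0.23224858] [ 0.16653305 -5.41975107  7.08795587] [-0.84845443 -0.41954376 -0.00955918] 0.015377583395690352 41.78912937641144
r 0.17597763353199972 theta 74.97088503589022 lat 0.0005872696797107411 Ftan 2.6268620502269906 Frad 6.756764284118885
```

Emit:
send_rows(increments=[[[-0.008,0.002,0],[0,0,0],1],[[-0.008,0.002,0],[0,0,0],1],[[-0.006,0.002,0],[0,0,0],1],[[-0.005,0.001,0],[0,0,0],1],[[-0.003,0,0],[0,0,0],1],[[0,0,0],[0,0,0],1],[[0,0,0],[0,0,0],1],[[0,0,0],[0,0,0],1]])

```text
t: 18.85
tcp_pos: [0.5721, 0.0585, 0.2311]
tcp_rot: [[-0.969, 0.247, 0.002], [0.247, 0.969, -0.001], [-0.002, -0.0, -1.0]]
ft_force: [0.5, -4.9, 5.6]
opening: 0.015
grip_force: 41.6
```

```bash
python3 st.py; python3 - <<'E'
from h import *
a=grab_frame("side"); cv2.imwrite("pics/s3full.png",a)
cv2.imwrite("pics/s3.png",cv2.resize(a[140:260,200:320],(600,600),interpolation=cv2.INTER_CUBIC))
# predicted crop pixels of lid top rear/front, right-side corners for several angles
c=np.array([.5334,.0680]);u=np.array([.968,-.251]);v=np.array([.251,.968]);Hc=c+.074*u
for t in (66,68,70.3,72,74):
    q=np.radians(t);o=[]
    for f,h in((.144,.0365),(.004,.0365),(.144,.0005)):
        X=np.r_[Hc+(-f*np.cos(q)+h*np.sin(q))*u-.1*v,.0585+f*np.sin(q)+h*np.cos(q),1]
        p=P("side")@X;p=p[:2]/p[2];o+=list(((p-[200,140]+.5)*5-.5).round(0))
    print(t,o)
E
python3 st.py
```

```text
18.85 [0.57211927 0.05850305 0.23107105] [ 0.51829828 -4.91061354  5.56137336] [-0.86998726 -0.47934054  0.01461773] 0.015033641978368933 41.55776560306549
r 0.17591046669905414 theta 72.91807595767025 lat 0.0005586863641911472 Ftan 2.7798424662727608 Frad 5.119479003738106
66 [np.float64(320.0), np.float64(262.0), np.float64(439.0), np.float64(489.0), np.float64(251.0), np.float64(277.0)]
68 [np.float64(331.0), np.float64(263.0), np.float64(440.0), np.float64(491.0), np.float64(261.0), np.float64(276.0)]
70.3 [np.float64(344.0), np.float64(263.0), np.float64(442.0), np.float64(493.0), np.float64(272.0), np.float64(274.0)]
72 [np.float64(353.0), np.float64(264.0), np.float64(442.0), np.float64(495.0), np.float64(280.0), np.float64(273.0)]
74 [np.float64(365.0), np.float64(265.0), np.float64(443.0), np.float64(497.0), np.float64(291.0), np.float64(272.0)]
18.9 [0.572143   0.05852492 0.23107162] [ 0.29964127 -4.99006136  5.59204248] [-0.90992938 -0.45464716  0.00553061] 0.014977577154986875 41.55871868133545
r 0.1759076331783795 theta 72.92369884978795 lat 0.0005858198100135331 Ftan 2.5972018761714515 Frad 5.1869998275447555
```

View pics/s3.png

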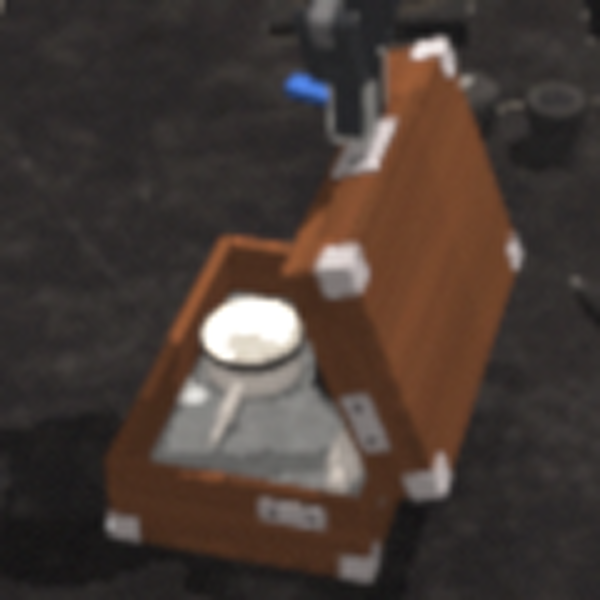

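The lid is held by the pull with its roof-front corner at about (356,270). The model predicts (344,263) at 70.3°, and after allowing for the plates the picture gives about 71°. Dead reckoning from the stop gives about 70°. The pose is still and the surroundings in view look untouched, so I hand in.

```bash
python3 -c "
from bench import *
print(close_job())"
```

```text
the job is handed in; nothing more can be done
None
```

I swung the lid back until I felt the hinge stops, brought it forward to about 70° open where it balances, and handed the job in with the gripper holding it still by the pull; the angle is good to roughly 1°, and no verdict came back.

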